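Shut off the under-sink supply and divert the line to the drain cup

ROBOT

A 6-joint arm with a two-finger parallel gripper is mounted at the origin on the work surface. World frame = base frame: x ahead of the robot, y to its left, z up, the work surface at z = 0. Lengths are in m, angles in rad, forces in N, time in s.
With the tool pointing down it reaches from about 0.275 to 0.875 m from the base axis. Payload 12.5 kg.
Tool frame: the origin (TCP) lies midway between the tips of the shut fingers; the grasp point (between the pads) lies 19 mm behind it; z points along the fingers, y is the line along which they close (so a half turn about z gives the same grasp; the last joint's range is limited). The gripper opens to 85 mm and grips with 20 to 120 N. Pads are 22 mm wide; open, the fingers measure 114 mm over their backs; the gripper's body (76 mm by 85 mm) begins 54 mm behind the grasp point. The pads swing forward as they close: fully open they stand 13 mm farther back than shut.
Start: joints at [1.257, 0.351, 1.652, -0, 1.139, -0.085], TCP at [0.125, 0.536, 0.231] pointing down, gripper open.
Joint ranges: [-2.75, 2.75], [-0.79, 2.1], [0.01, 2.65], [-1.57, 4.71], [0.07, 3.14], [-2.87, 2.87]. Speed limits (rad/s): [2.22, 2.22, 2.79, 3.14, 3.14, 3.14].

INTERFACE

Orientations are given as a unit quaternion [x, y, z, w].
In Python, from cell import r gives the robot as it stands. Calls block until the motion is done:
- r.move_to(position, orientation): joint-space move of the TCP to a pose.
- r.move_linear(position, rot=None, vel=0.15): straight line of the TCP; rot=None keeps the orientation; vel is the mean speed in m/s.
- r.set_joints(angles): joint-space move.
- r.set_gripper(opening, squeeze=None): opening from 0.0 (shut) to 1.0 (fully open); squeeze is the grip in N (None keeps the last); returns when the fingers have stopped.
- r.sleep(seconds).
- r.inverse_kinematics(position, orientation): joint angles nearest the present ones, or None.
- r.get_obs(): the state.
- r.get_image(name): name is "scene" or "top"; returns a dict with "pixels" (400x640x3 uint8, red, green, blue), "fx", "fy", "cx", "cy" (pixels), "D" ([k1, k2, p1, p2, k3] as OpenCV has them; the pictures are not rectified), "camera_from_world" (4x4, takes a point from world to camera coordinates). Camera axes: x right, y down, z forward; pixel columns grow to the right and rows downward; lengths in m; the calibration is good to about 2 mm. A picture is of the moment at which its call begins. There is no depth.
A pose or a line that the arm cannot do raises r.PlanningError and nothing moves.
- r.hand_in(): hands the job in; it is judged then, once.
The state is a dict: "t": time; "q": joint angles; "qvel": joint speeds; "effort": joint torques, N m; "tool_pos": TCP position; "ee_rot": TCP orientation; "contact_force": force on the tool from outside, world axes, zero at the start; "torque": the same for the moment, N m; "opening": opening from 0.0 (shut) to 1.0 (fully open); "finger_force": force on a finger pad.
Only numpy, scipy, OpenCV 4.12 (cv2) and the standard library are available. Lean on these libraries where they do the work, as an engineer would, in place of code of your own. Each camera call takes 0.05 s, during which the arm holds its last target. There are 200 camera calls.

TASK

Shut off the water first: with a fingertip, gently push the long lever of the valve round until it stands square across its pipe. Then push the pointer arm of the three-way diverter round until it points at the open drain cup, so that the line can drain, and let go. Leave the loose washing-up things where they are.

Things in the scene. Friction and masses are not known exactly. Their poses are not given: they have to be found in the camera images.
- pipework: Fixed pipework: white pipe, 26 mm thick, axis 35 mm high, along its own y, from a floor elbow (y +245 mm) through a brass lever valve (y +130, 56 mm high) to a round brass diverter (y -90, 60 mm wide and high). From the diverter three 24 mm outlet stubs run to fittings 120 mm from its pivot: one towards -y, one 1.4 rad to each side. Origin on the floor under the pipe, x away from the robot.
- valve_pivot (a point): Pivot of the long lever: on its vertical axis, 84 mm above the floor, at mid-thickness of the lever. Axes are those of the pipework.
- lever_tip (a point): Outer end of the long lever, 108 mm from its pivot, 84 mm above the floor; own x points outward along the lever, z up. A level steel bar 14 mm wide, 12 mm thick; its outer 60 mm in a black rubber sleeve 18 mm wide, 16 mm thick (76 to 92 mm above the floor).
- lever (a joint): Long lever's angle, rad, anticlockwise from above: 0 = along the pipe, pointing to the pipework's +y (open); 1.57 = square across it, pointing to its -x, the robot's side (shut). Hard stops at 0 and 1.60; starts at 0 to 0.5. Takes 0.3 N m (about 4 N near the tip) and stays where left. Not to be pushed with over 40 N.
- diverter_pivot (a point): Pivot of the pointer arm: on its vertical axis, 84 mm above the floor, at mid-thickness of the arm. Axes are those of the pipework.
- pointer_tip (a point): Point of the pointer arm, 84.5 mm from its pivot, 84 mm above the floor; own x points outward along the arm, z up. The arm is a bare steel bar 14 mm wide and 14 mm thick (77 to 91 mm above the floor) with a 27 mm wide arrow point in the outer 27 mm. Shorter than the lever.
- pointer (a joint): Pointer's angle, rad, anticlockwise from above: 0 = towards the pipework's -y; the outlets lie at -1.4 (robot's side), 0 and +1.4 (far side). Hard stops at -1.75 and 1.75; starts at 0.4 to 1.0, between two outlets. Takes 0.2 N m (about 3 N near the tip) and stays where left. Not to be pushed with over 40 N.
- drain_cup: The open drain cup: a white funnel-shaped cup, open at the top, rim 68 mm across, 56 mm high, at the end of one of the three outlets (which one varies). Fixed. Origin on the floor at its middle.
- standpipe: White upright capped pipe, 36 mm across below, 24 to 30 mm above, 95 mm high, at the end of another outlet. Fixed. Origin on the floor at its middle.
- blank_plug: White closed round plug, 52 mm across, 52 mm high, flat top, at the end of the remaining outlet. Fixed. Origin on the floor at its middle.
- jug: Glass measuring jug, loose, 104 mm across, 115 mm high, handle on its own +y reaching 88 mm out; stands on the far side of the pipe. Origin: middle of its underside.
- bottle_brush: Bottle brush, loose, lying along its own x, 250 mm long, bristle head (+x end) 44 mm thick; lies on the robot's side of the valve. Origin: on the floor under its length, 125 mm from the head's end and 130 mm from the other. (Not listed: fixed dish tubs and a dish rack, up to 220 mm high, more than 0.42 m to the right and left.)
- soap: Clear plastic bottle, loose, 60 mm across, 160 mm high; stands on the far side of the valve. Origin: middle of its underside.
- scourer: Scouring block, loose, 70 x 100 x 30 mm, on the robot's side of the pipe between valve and diverter. Origin: middle of its underside.
- tumbler: Steel tumbler, loose, 72 mm across, 85 mm high, beyond the diverter on the far side. Origin: middle of its underside.

How it is judged:
On the way, in this order (a step that is already met when the one before it is completed fails the run):
1. the long lever is pushed shut, square across the pipe, before the pointer is set (value of joint lever above 1.44 rad and not (x of drain_cup in the frame of pointer_tip above 0 m and y of drain_cup in the frame of pointer_tip between -0.018 and 0.018 m)), for 0.2 s.
2. the pointer points at the drain cup, the lever still shut (value of joint lever above 1.44 rad and x of drain_cup in the frame of pointer_tip above 0 m and y of drain_cup in the frame of pointer_tip between -0.018 and 0.018 m), for 0.2 s.
At the end, for the whole second after the job is handed in: The lever is within about 0.13 rad of square across the pipe (joint above 1.44), the pointer's line passes within 18 mm of the drain cup's middle (about 0.15 rad) with the cup ahead of it, both at rest (all of step 2 and velocity of joint lever between -0.05 and 0.05 rad/s and velocity of joint pointer between -0.05 and 0.05 rad/s); the robot touches nothing.
It fails at once if a loose thing (jug, brush, bottle, scourer, tumbler) is moved or lifted more than 20 mm (distance of any of jug, bottle_brush, soap, scourer, tumbler from where it was at the start of the episode above 0.02 m).
It fails at once if one of them is tipped over (angle between any of jug, bottle_brush, soap, scourer, tumbler's own z axis and vertical above 0.3 rad).
It fails at once if the fingers pinch or force the pipework, its lever or its pointer (over 40 N) (contact force between the fingers and pipework above 40 N).
It also fails if it takes over 58 s, if anything falls off the work surface, if the arm or the gripper's body presses on something with over 40 N, if the wrist force passes 120 N, or if a joint passes its speed limit or range.

## Working session

There is one attempt and no reset: what is moved stays moved. The work goes in short steps, each a Python script; the robot and the scene stay as the last script left them, time stands still between calls to the robot, and variables do not carry over. Pictures are saved under pics/ and viewed, at most 10 in all, crops included, and the job is handed in when it is done.

```bash
mkdir -p pics; cat > h.py <<'E'
import numpy as np, cv2
from cell import r
def snap(n,f):
    d=r.get_image(n); cv2.imwrite(f'pics/{f}.png',d['pixels'][:,:,::-1])
    np.save(f'pics/{f}.npy',{k:np.array(v) for k,v in d.items()},allow_pickle=True); return d
def load(f): return np.load(f'pics/{f}.npy',allow_pickle=True).item()
def K(d): return np.array([[d['fx'],0,d['cx']],[0,d['fy'],d['cy']],[0,0,1.]],float)
def plane(d,uv,z):
    p=cv2.undistortPoints(np.array(uv,float).reshape(-1,1,2),K(d),np.array(d['D'],float)).reshape(-1,2)
    T=np.array(d['camera_from_world']);R=T[:3,:3];c=-R.T@T[:3,3]
    v=np.c_[p,np.ones(len(p))]@R
    return c+v*((z-c[2])/v[:,2])[:,None]
def proj(d,P):
    T=np.array(d['camera_from_world'])
    return cv2.projectPoints(np.array(P,float).reshape(-1,3),cv2.Rodrigues(T[:3,:3])[0],T[:3,3],K(d),np.array(d['D'],float))[0].reshape(-1,2)
E
python3 - <<'E'
from h import *
for n in('top','scene'):
    d=snap(n,n+'0');T=np.array(d['camera_from_world']);print(n,-T[:3,:3].T@T[:3,3],d['fx'])
print(r.get_obs()['ee_rot'],r.get_obs()['t'])
E
```

```text
top [0.43892051 0.01484225 0.83035155] 365.7850693391615
scene [ 1.07629748 -0.5710256   0.74209947] 509.429443604033
[ 1.14145741e-01  9.93463898e-01 -4.71588277e-04 -1.07975609e-04] 0.1
```

View pics/top0.png

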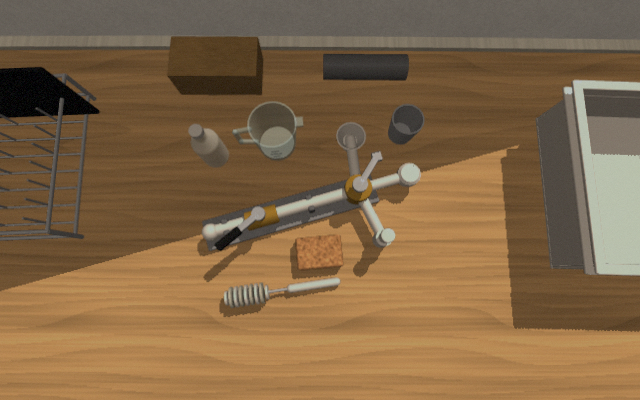

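View pics/scene0.png

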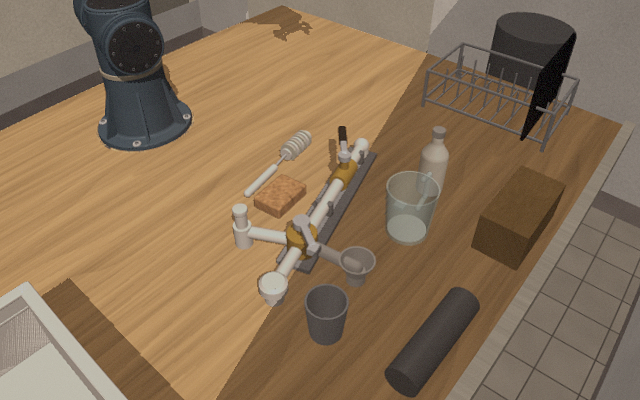

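```bash
python3 - <<'E'
import cv2,numpy as np
a=cv2.imread('pics/scene0.png')[200:320,220:400];b=cv2.imread('pics/top0.png')[110:260,190:430]
a=cv2.resize(a,None,fx=3.3,fy=3.3,interpolation=3);b=cv2.resize(b,None,fx=3.3,fy=3.3,interpolation=3)
a=np.clip(a*1.3,0,255).astype('uint8')
cv2.imwrite('pics/c1.png',a);cv2.imwrite('pics/c2.png',b)
E
```

```text
(no output)
```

View pics/c1.png

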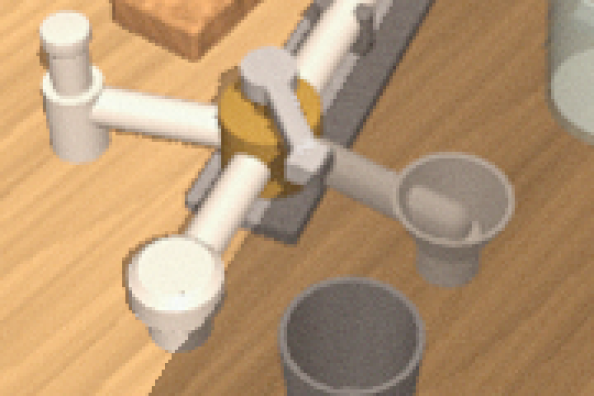

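View pics/c2.png

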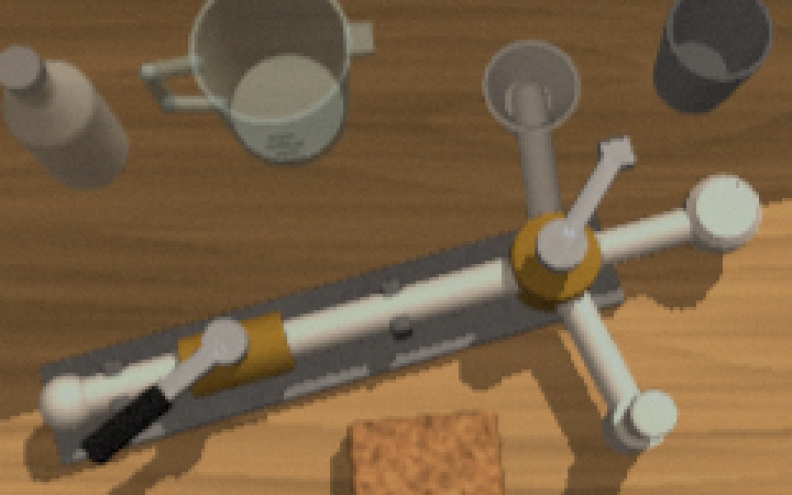

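```bash
python3 - <<'E'
from h import *
d=load('top0'); c=lambda u,v:(190+u/3.3,110+v/3.3)
f=lambda u,v,z:plane(d,[c(u,v)],z)[0]
V=f(222,342,.092);D=f(562,246,.093);cup=f(531,86,.056);lt=f(90,450,.088);pt=f(629,140,.088)
plug=f(725,211,.052);stp=f(653,416,.095)
for n,x in dict(V=V,D=D,cup=cup,lt=lt,pt=pt,plug=plug,stp=stp).items():print(n,x.round(4))
print('VD',np.linalg.norm((V-D)[:2]),'lt',np.linalg.norm((V-lt)[:2]),'pt',np.linalg.norm((D-pt)[:2]),[np.linalg.norm((D-k)[:2]) for k in(cup,plug,stp)])
an=lambda a:np.arctan2(a[1],a[0])
y=an(V-D);print('yaw',y-np.pi/2,'by plug',an(plug-D)+np.pi/2,'lever',an(lt-V)-y,'pointer',(an(pt-D)-y-np.pi)%6.283,'cup',(an(cup-D)-y-np.pi)%6.283)
# loose things
j=f(288,110,0);print('jug base',j,'soap',f(95,155,0),'soaptop',f(22,70,.16),'tumbler',f(712,30,.085),'scourer',f(425,460,.03),plane(d,[(320,252)],.03))
s=load('scene0');print('scene proj V,D,cup',proj(s,[V,D,cup,lt,pt]).round(1))
E
```

```text
V [0.5603 0.1343 0.092 ]
D [ 0.6222 -0.0774  0.093 ]
cup [ 0.7434 -0.0634  0.056 ]
lt [0.4937 0.2132 0.088 ]
pt [ 0.6942 -0.1229  0.088 ]
plug [ 0.657  -0.1923  0.052 ]
stp [ 0.5152 -0.1305  0.095 ]
VD 0.22063196826023962 lt 0.10323119091301187 pt 0.08513300895312097 [np.float64(0.12202912127224654), np.float64(0.12000629939984915), np.float64(0.1194079206173636)]
yaw 0.28434576044164817 by plug 0.29434529910247376 lever 0.41626692310949287 pointer 0.7229158869763781 cup 1.4018298782207887
jug base [0.74609524 0.10771468 0.        ] soap [0.71133211 0.24582424 0.        ] soaptop [0.71123956 0.24766104 0.16      ] tumbler [ 0.77204054 -0.18110062  0.085     ] scourer [0.49244422 0.00791646 0.03      ] [[0.4868451  0.00527445 0.03      ]]
scene proj V,D,cup [[345.  152.5]
 [301.  218.2]
 [357.6 259.3]
 [343.  126.9]
 [314.9 253.1]]
```

```bash
cat >> h.py <<'E'
YAW=0.287;V=np.array([.5603,.1343]);D=np.array([.6222,-.0774])
def pose(P,base,a,rad,off,z,flip):
    th=base+a;n=th+np.pi/2;u=np.array([np.cos(th),np.sin(th)]);m=np.array([np.cos(n),np.sin(n)])
    psi=n+flip*np.pi
    return [*(P+rad*u-off*m),z],[np.cos(psi/2),np.sin(psi/2),0,0]
lev=lambda a,off,z,rad=.078,flip=1:pose(V,YAW+np.pi/2,a,rad,off,z,flip)
ptr=lambda a,off,z,rad=.043,flip=1:pose(D,YAW-np.pi/2,a,rad,off,z,flip)
E
python3 - <<'E'
from h import *
for f in(0,1):
    for fn,A in((lev,(.42,1,1.55)),(ptr,(.72,1.4))):
        for a in A:
            p,q=fn(a,.02,.07,flip=f);j=r.inverse_kinematics(p,q);print(f,a,np.round(p,3),None if j is None else np.round(j,2))
E
```

```text
0 0.42 [0.525 0.207 0.07 ] [ 0.29  0.59  1.74 -0.    0.82 -1.99]
0 1 [0.491 0.175 0.07 ] [ 0.25  0.53  1.85 -0.    0.76 -2.6 ]
0 1.55 [0.48  0.133 0.07 ] None
0 0.72 [ 0.648 -0.117  0.07 ] [-0.25  0.73  1.46 -0.    0.95  0.31]
0 1.4 [ 0.667 -0.092  0.07 ] [-0.21  0.75  1.42 -0.    0.97 -0.32]
1 0.42 [0.525 0.207 0.07 ] [ 0.29  0.59  1.74 -0.    0.82  1.16]
1 1 [0.491 0.175 0.07 ] [ 0.25  0.53  1.85 -0.    0.76  0.54]
1 1.55 [0.48  0.133 0.07 ] [ 0.18  0.5   1.91 -0.    0.73 -0.09]
1 0.72 [ 0.648 -0.117  0.07 ] [-0.25  0.73  1.46 -0.    0.95 -2.83]
1 1.4 [ 0.667 -0.092  0.07 ] [-0.21  0.75  1.42 -0.    0.97  2.82]
```

```bash
python3 - <<'E'
from h import *
r.set_gripper(0.0)
p,q=lev(.42,.036,.2); r.move_linear([.45,.27,.231],vel=.3); r.move_to(p,q)
p,q=lev(.42,.036,.07); r.move_linear(p,vel=.12)
print(r.get_obs()['contact_force'])
for a in np.linspace(.42,1.53,9):
    p,q=lev(a,.020,.07); r.move_linear(p,q,vel=.06)
    o=r.get_obs();print(round(a,2),np.round(o['contact_force'],1),round(o['t'],1))
    if np.linalg.norm(o['contact_force'])>25: break
snap('top','top1')
E
```

```text
[-0.07670546 -0.26582241 -0.38591345]
0.42 [ 1.  -0.6  0.3] 5.8
0.56 [-0.2 -0.2  0.4] 6.2
0.7 [-0.5  0.7  0.4] 6.5
0.84 [0.1 0.3 0.5] 6.8
0.98 [ 0.4 -0.2  0.1] 7.2
1.11 [0.7 0.6 0.6] 7.5
1.25 [-0.5  0.1 -0.1] 7.8
1.39 [0.3 0.6 0.8] 8.2
1.53 [0.4 0.2 0.5] 8.5
```

```bash
python3 - <<'E'
from h import *
print(r.get_obs()['tool_pos'],lev(1.53,.02,.07)[0]);snap('scene','scene1')
a=cv2.imread('pics/scene1.png')[60:280,220:480]
cv2.imwrite('pics/c3.png',cv2.resize(a,None,fx=2.7,fy=2.7,interpolation=3))
E
```

```text
[0.47981955 0.13492047 0.06998671] [np.float64(0.4797776386884363), np.float64(0.13468643086056187), 0.07]
```

View pics/c3.png

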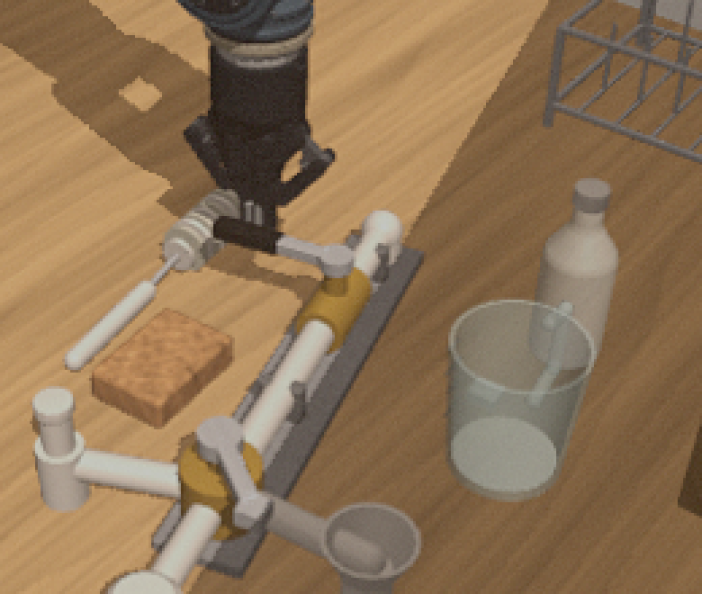

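The lever moved with the finger and now lies roughly across the pipe: its hub is at crop (338,260) and the sleeve's outer end at about (217,231). The brush and the scourer have not moved. Next I measure the angle.

```bash
python3 - <<'E'
from h import *
s=load('scene1');im=s['pixels'].astype(int)
# black sleeve end & steel/sleeve joint from crop; ray onto sleeve mid-plane
c=lambda u,v:(220+u/2.7,60+v/2.7)
A=plane(s,[c(216,230),c(277,243),c(337,257)],.092)
print(A.round(4))
an=lambda v:np.arctan2(v[1],v[0])
print('lever',(an(A[0]-A[1])-YAW-np.pi/2)%6.283,(an(A[0][:2]-V)-YAW-np.pi/2)%6.283)
for a in(1.40,1.45,1.5,1.55,1.6):
    th=YAW+np.pi/2+a;P=[*(V+.108*np.array([np.cos(th),np.sin(th)])),.084];print(a,((proj(s,[P])[0]-(220,60))*2.7).round(1))
E
```

```text
[[0.4695 0.0923 0.092 ]
 [0.5181 0.1103 0.092 ]
 [0.5658 0.1265 0.092 ]]
lever 1.6383262704333506 1.7165896254775594
1.4 [225.  214.3]
1.45 [221.4 217.5]
1.5 [218.1 220.8]
1.55 [215.  224.3]
1.6 [212.2 227.9]
```

```bash
python3 - <<'E'
from h import *
p,q=lev(1.53,.04,.07); r.move_linear(p,vel=.1)
p[2]=.17; r.move_linear(p,vel=.15)
p,q=ptr(.72,.036,.17,flip=0); r.move_linear(p,q,vel=.15)
snap('top','top2')
p[2]=.07; r.move_linear(p,vel=.1)
for a in np.linspace(.72,1.28,6):
    p,q=ptr(a,.020,.07,flip=0); r.move_linear(p,q,vel=.04)
    o=r.get_obs();print(round(a,2),np.round(o['contact_force'],1),round(o['t'],1))
    if np.linalg.norm(o['contact_force'])>25: break
p,q=ptr(a,.040,.07,flip=0); r.move_linear(p,vel=.1)
p[2]=.17; r.move_linear(p,vel=.15); r.move_linear([.48,-.22,.25],vel=.25)
snap('top','top3');snap('scene','scene3');print(r.get_obs()['t'])
a=cv2.imread('pics/top3.png')[110:260,190:430];cv2.imwrite('pics/c4.png',cv2.resize(a,None,fx=3.3,fy=3.3,interpolation=3))
E
```

```text
0.72 [ 0.5  0.4 -0.9] 13.9
0.83 [ 0.6  0.6 -0.4] 14.2
0.94 [-0.2 -1.5 -0.5] 14.4
1.06 [ 0.8 -2.5 -0.2] 14.7
1.17 [ 0.6 -2.2 -0.6] 15.0
1.28 [ 2.  -2.2  1. ] 15.3
17.6167
```

View pics/c4.png

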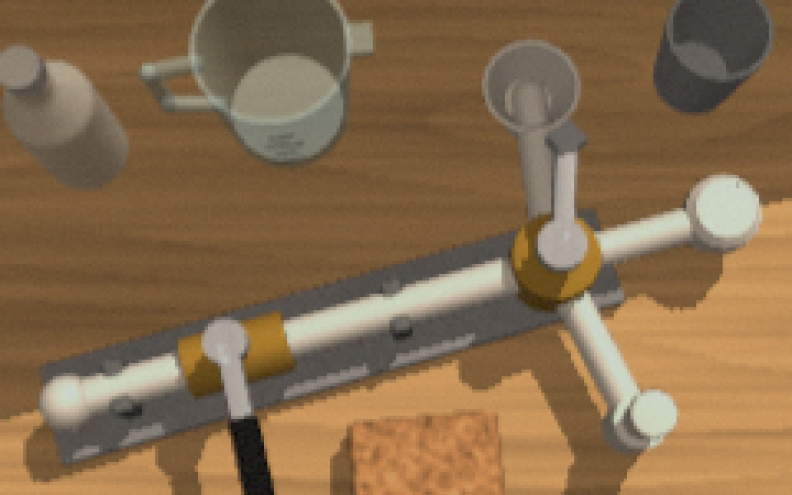

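```bash
python3 - <<'E'
from h import *
d=load('top3'); f=lambda u,v,z:plane(d,[(190+u/3.3,110+v/3.3)],z)[0]
an=lambda v:np.arctan2(v[1],v[0])
h=f(562,246,.093);t=f(567,123,.088);print('ptr',an(t-h)-YAW+np.pi/2,np.linalg.norm((t-h)[:2]))
h=f(223,342,.092);t=f(257,494,.09);print('lev',(an(t-h)-YAW-np.pi/2)%6.283)
# sleeve by mask
m=(d['pixels'].max(2)<45).astype('uint8');n,l,st,ce=cv2.connectedComponentsWithStats(m)
k=[i for i in range(1,n) if 240<ce[i][0]<290 and 230<ce[i][1]<275 and st[i][4]>60]
for i in k:
    ys,xs=np.where(l==i);P=plane(d,np.c_[xs,ys],.092)[:,:2];print(st[i],ce[i]);c=P.mean(0);print('lev mask',(an(c-V)-YAW-np.pi/2)%6.283,(an(c-h[:2])-YAW-np.pi/2)%6.283)
E
```

```text
ptr 1.216400955173968 0.08352291603103155
lev 1.5336147607136725
[260 237  13  29 224] [266.29017857 250.51339286]
lev mask 1.555057937351533 1.5477743720115367
```

The lever is at about 1.54 rad, which is good. The pointer is at 1.22, about 0.06 behind the commanded angle, so I push on to 1.46.

```bash
python3 - <<'E'
from h import *
p,q=ptr(1.15,.040,.17,flip=0); r.move_linear(p,q,vel=.2)
p[2]=.07; r.move_linear(p,vel=.1)
for a in np.linspace(1.15,1.46,4):
    p,q=ptr(a,.020,.07,flip=0); r.move_linear(p,q,vel=.04)
    o=r.get_obs();print(round(a,2),np.round(o['contact_force'],1),round(o['t'],1))
p,q=ptr(a,.040,.07,flip=0); r.move_linear(p,vel=.1)
p[2]=.17; r.move_linear(p,vel=.15); r.move_linear([.48,-.22,.25],vel=.25)
snap('top','top4');print(r.get_obs()['t'])
a=cv2.imread('pics/top4.png')[110:260,190:430];cv2.imwrite('pics/c5.png',cv2.resize(a,None,fx=3.3,fy=3.3,interpolation=3))
E
```

```text
1.15 [-0.   0.1  0.2] 20.7
1.25 [-0.8 -0.1 -0.2] 20.9
1.36 [ 0.2 -2.  -1. ] 21.2
1.46 [-0.1 -2.  -0.8] 21.5
23.8
```

View pics/c5.png

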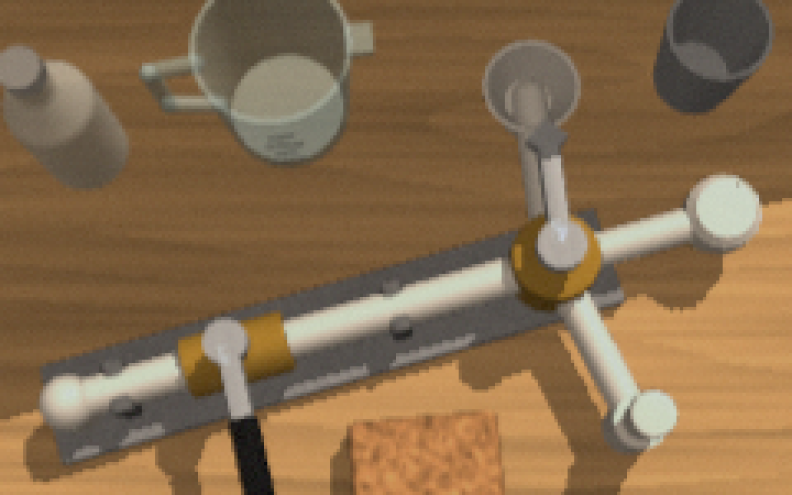

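The pointer tip is at crop (544,122), hub (562,246). That makes its angle about 1.40 rad, in line with the cup at (531,86). The lever and all the loose things are unchanged.

```bash
python3 -c "
from h import *
print(r.hand_in())"
```

```text
the job is handed in; nothing more can be done
None
```

The job is handed in, with no verdict returned: by the camera, the lever stands at about 1.54 rad (shut), the pointer at about 1.40 rad, in line with the drain cup. No loose thing in view had moved and the arm was clear of everything.

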